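# Tug-test the pale knob of a clamped pot lid

### The job

Check that the pale wooden knob is firmly seated in its pot lid: grip it, pull it straight up until the black pointer of its spring test stand is about the middle of the green band, and hold that pull steadily for about two seconds. Do not pull on far into the red. Then lower the knob gently until the pointer is fully back down and let go; leave the lid with the black knob alone.

Things in the scene. Friction and masses are not known exactly. Their poses are not given: they have to be found in the camera images.
- pale_knob (a point): Pale wooden upright cylinder, 30 mm across, 42 mm high, pressed into the middle of a dark clay lid (110 mm across) clamped on the lift plate of a fixed blue-based spring stand. Point: on its axis, 16 mm below its top, 26 mm above the lid, 106 mm above the table. z is up, along the pull. Round: grip from any side; the striped scale plate (108 mm high) stands 83 to 105 mm from the axis on the stand's +y.
- pull_gauge (a joint): Rise of the pale knob's lift plate (with lid and knob), m: 0 down on its stop, 0.045 at the upper stop. About 6 N starts it, then 0.25 N more per mm (11 N at 20 mm). A black pointer on the plate runs up the scale: white 0 to 10 mm, green 10 to 30 mm (the set pull), red above 30 mm. Let go while raised, it snaps down.
- pale_knob_body (a joint): How far the pale knob has come up out of its lid, m: 0 when seated, 0.02 when out. A tight press fit holds it; it slips only at about 30 N.
- dark_knob (a point): Bystander, to be left alone: the black knob of a second lid in an identical stand beside the first (same sizes, point again 26 mm above the lid's top). Which stand is left and which right changes; both are turned by up to 35 degrees.

How it is judged:
By the outcome, as a careful person would: the job done as asked, in the order asked, and still so for the second after the job is handed in, with the robot touching nothing.
It also fails if it takes over 37 s, if anything falls off the work surface, if the arm or the gripper's body presses on something with over 40 N, if the wrist force passes 120 N, or if a joint passes its speed limit or range.

### The arm

A 6-joint arm with a two-finger parallel gripper is mounted at the origin on the work surface. World frame = base frame: x ahead of the robot, y to its left, z up, the work surface at z = 0. Lengths are in mm, angles in rad, forces in N, time in s.
With the tool pointing down it reaches from about 400 to 925 mm from the base axis. Payload 12.5 kg.
Tool frame: the origin (TCP) lies on the centre line of the jaws, within the pads' length; the fingertips stand 17 mm ahead of it and the grasp point (between the pads) lies 2 mm behind it; z points along the fingers, y is the line along which they close (so a half turn about z gives the same grasp; the last joint's range is limited). The gripper opens to 95 mm and grips with 3 to 60 N. Pads are 20 mm wide; open, the fingers measure 119 mm over their backs; the gripper's body (75 mm by 180 mm) begins 59 mm behind the grasp point.
Start: joints at [1.01, 0.491, 1.559, -0, 1.092, -0.106], TCP at [274.538, 561.493, 231.661] pointing down, gripper open.
Joint ranges: [-3.1, 3.1], [-0.84, 2.19], [0.05, 2.79], [-1.13, 4.28], [0.06, 2.93], [-2.69, 2.69]. Speed limits (rad/s): [2.22, 2.22, 2.79, 3.14, 3.14, 3.14].

### API

Orientations are given as [roll, pitch, yaw] about the fixed x, y, z axes, in that order (R = Rz(yaw) Ry(pitch) Rx(roll)).
In Python, from cell import env gives the robot as it stands.
- The arm moves only by the tool drive_tool, never from a script. Its argument "deltas" is text: rows parted by semicolons, each of 4 numbers parted by spaces: the shift along the world's x, y, z normalised to -1 to 1, where 1 is 100 mm, then the turn about the world's z normalised to -1 to 1, where 1 is 180 degrees. A call has 1 to 10 rows; each row shifts and turns the commanded pose from where the row before left it; what a row does not reach is not made up. A row lasts 1/12 s, in which the tool goes at most 41.7 mm and 7.16 degrees, less where a joint would pass 70% of its speed; a pose out of reach is approached as far as the arm can. A call with a number of a shift or a turn outside -1 to 1 is refused whole. A call with a gripper value outside its range is refused whole. "gripper" is the closure, from 0 (fully open) to 1 (shut), set as the call begins (left out, the last holds). The fingers move at their own pace and stop on an object; the grip force is fixed at half the most. Time passes only in rows, so rows that do not move let the fingers close. It gives the time, the measured TCP pose, the force, the opening and the grip force at its end, in the units of the state.
- env.state(): the state, without advancing time (a new reading comes with each control period).
- env.read_camera(name): name is "scene" or "side" or "wrist"; returns (picture, depth): 480x640x3 uint8, red, green, blue; 480x640 float32, mm along the optical axis (not along the pixel's ray), 0 where there is no reading.
- env.camera_params(name): a dict with "mtx" (3x3 intrinsics, pixels), "camera_from_world" (4x4, takes a point from world to camera coordinates); the wrist camera has in their place "mount" (4x4, takes a point from camera to tool coordinates, whose origin is the TCP and whose axes are the flange's). Camera axes: x right, y down, z forward; pixel columns grow to the right and rows downward; lengths in mm; the calibration is good to about 2 mm. A picture is of the moment at which its call begins: read the wrist's pose just before it. camera_params takes no time and is no camera call.
- env.job_done(): hands the job in; it is judged then, once.
The state is a dict: "t": time; "joints": joint angles; "qvel": joint speeds; "tau": joint torques, N m; "eef_pos": TCP position; "tcp_rot": TCP orientation; "ft_force": force on the tool from outside, world axes, zero at the start; "moment": the same for the moment, N m; "opening": opening from 0.0 (shut) to 1.0 (fully open); "grip_force": force on a finger pad.
Only numpy, scipy, OpenCV 4.12 (cv2) and the standard library are available. Lean on these libraries where they do the work, as an engineer would, in place of code of your own. Each camera call takes 0.05 s, during which the arm holds its last target. There are 200 camera calls.

## Working session

There is one attempt and no reset: what is moved stays moved. The work goes in short steps, Python scripts to look and compute and a tool call to move; the robot and the scene stay as the last step left them, time stands still between calls to the robot, and variables do not carry over. Pictures are saved under pics/ and viewed, at most 10 in all, crops included, and the job is handed in when it is done.

Besides the shell and the picture viewer there is one more tool, called after ">>>" as name(argument=value, ...), one argument or row to a line, values as JSON. drive_tool: Moves the arm, as the interface text tells. Its arguments: {"type":"object","properties":{"deltas":{"type":"string"},"gripper":{"type":"number"}},"required":["deltas"]}

```bash
mkdir -p pics; cat > h.py <<'E'
import numpy as np, cv2
from cell import env
def cam(n):
    im,d=env.read_camera(n); p=env.camera_params(n); return im,d,p
def world(p,d,us,vs):
    K=np.array(p["mtx"]);T=np.linalg.inv(np.array(p["camera_from_world"]))
    z=d[vs,us]; c=np.stack([(us-K[0,2])/K[0,0]*z,(vs-K[1,2])/K[1,1]*z,z,np.ones_like(z)])
    return (T@c)[:3].T
E
python3 - <<'E'
from h import *
s=env.state();print(s)
for n in("scene","side"):
    im,d,p=cam(n);np.savez(f"{n}.npz",im=im,d=d);cv2.imwrite(f"pics/{n}0.png",im[:,:,::-1])
    print(n,np.array(p["mtx"]).round(1).tolist(),np.array(p["camera_from_world"]).round(3).tolist())
E
```

```text
{'t': 0.0, 'joints': array([ 1.01042630e+00,  4.91608639e-01,  1.55946813e+00, -2.62990224e-05,
        1.09170748e+00, -1.05597918e-01]), 'qvel': array([ 0.00031456, -0.00060755,  0.00117165, -0.00112465,  0.00200814,
        0.00077072]), 'tau': array([ 7.96559380e-04, -6.12664962e+01, -2.58180213e+01,  6.92553283e-02,
        4.82687820e-02, -1.20175469e-04]), 'eef_pos': array([274.3941924 , 561.28348049, 231.02481773]), 'tcp_rot': array([-3.14040524e+00, -1.02402371e-04,  2.68683262e+00]), 'ft_force': array([ 0.1214346 , -0.8196284 ,  0.91552161]), 'moment': array([ 0.00197845,  0.00803428, -0.05623058]), 'grip_force': 0.0, 'opening': 1.0007921047071449}
scene [[596.6, 0.0, 321.4], [0.0, 596.6, 245.4], [0.0, 0.0, 1.0]] [[-0.166, 0.986, 0.001, 68.482], [0.828, 0.14, -0.543, -389.801], [-0.536, -0.089, -0.84, 1447.278], [0.0, 0.0, 0.0, 1.0]]
side [[439.1, 0.0, 313.5], [0.0, 439.1, 236.9], [0.0, 0.0, 1.0]] [[0.864, -0.503, -0.002, -475.012], [-0.264, -0.45, -0.853, 227.535], [0.428, 0.738, -0.522, 588.941], [0.0, 0.0, 0.0, 1.0]]
```

View pics/scene0.png

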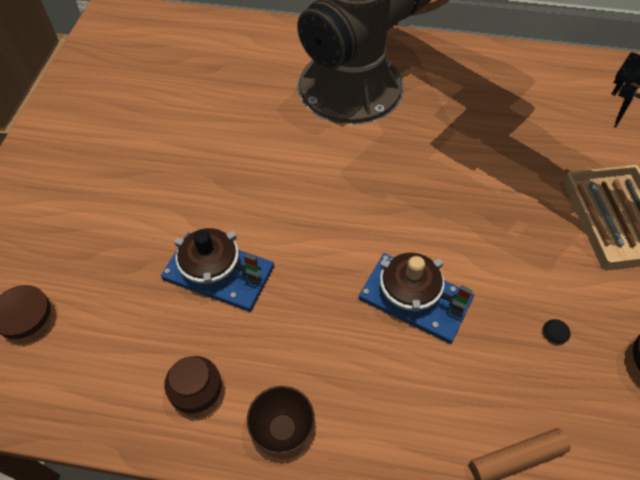

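View pics/side0.png

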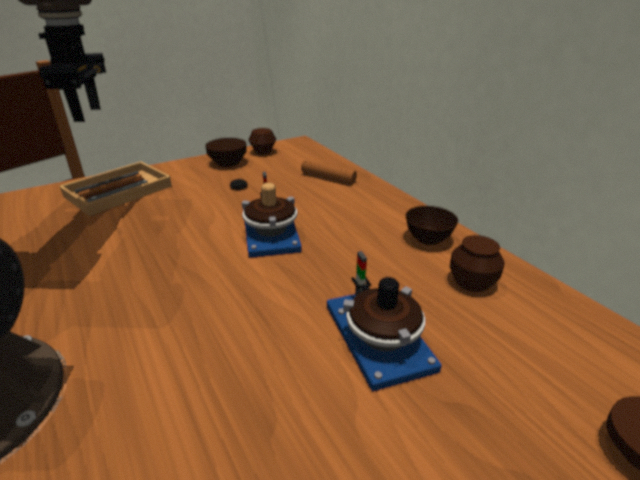

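Scene picture: the pale knob is at about (416,266), with its scale plate at (461,300) to the right. The black knob is at (204,240). In the side picture the pale knob is at (268,194) and its scale is mostly hidden behind it.

```bash
python3 - <<'E'
from h import *
for n,c in(("scene",(416,266)),("side",(268,194))):
    z=np.load(n+".npz");im,d=z["im"],z["d"];p=env.camera_params(n)
    hsv=cv2.cvtColor(im,cv2.COLOR_RGB2HSV).astype(int)
    r=16
    vs,us=np.mgrid[c[1]-r:c[1]+r,c[0]-r:c[0]+r];vs=vs.ravel();us=us.ravel()
    w=world(p,d,us,vs)
    m=(hsv[vs,us,2]>140)&(hsv[vs,us,1]>60)&(hsv[vs,us,0]<30)&(w[:,2]>85)&(w[:,2]<135)
    k=w[m];print(n,m.sum(),us[m].mean(),vs[m].mean(),k.min(0).round(1),k.max(0).round(1))
    top=k[k[:,2]>k[:,2].max()-6];print("top",len(top),top.mean(0).round(1),(top.min(0)+top.max(0))/2)
z=np.load("scene.npz");im,d=z["im"],z["d"];p=env.camera_params("scene")
hsv=cv2.cvtColor(im,cv2.COLOR_RGB2HSV)
b=cv2.inRange(hsv,(100,120,60),(125,255,255));b[:,:340]=0;b[:,490:]=0
vs,us=np.nonzero(b);w=world(p,d,us,vs);w=w[(w[:,2]<40)]
print("base",len(w),cv2.minAreaRect(w[:,:2].astype(np.float32)),w[:,2].mean())
# scale plate: tall points
vs,us=np.mgrid[280:320,445:475];vs=vs.ravel();us=us.ravel();w=world(p,d,us,vs);m=w[:,2]>60;print("plate",w[m].mean(0),w[m].max(0),w[m].min(0))
cv2.imwrite("pics/crop.png",cv2.resize(im[225:345,350:490,::-1],None,fx=5,fy=5))
E
```

```text
scene 174 416.3045977011494 262.6551724137931 [538.3 177.  114.8] [566.5 203.8 125.5]
top 137 [554.  189.7 121.7] [553.22275568 190.06959048 122.52081989]
side 76 267.7105263157895 185.81578947368422 [536.2 175.9 117. ] [564.1 201.1 124.2]
top 73 [549.8 185.6 121.2] [550.14529095 188.50469997 121.19955666]
base 1591 ((559.9127807617188, 203.6667938232422), (186.3294677734375, 109.09217834472656), 70.26033020019531) 17.24638414311099
plate [601.26324012 272.5238438  114.26327537] [1109.37018534  289.00694551 1003.62928007] [576.10080031 115.21175454  60.06847727]
```

View pics/crop.png

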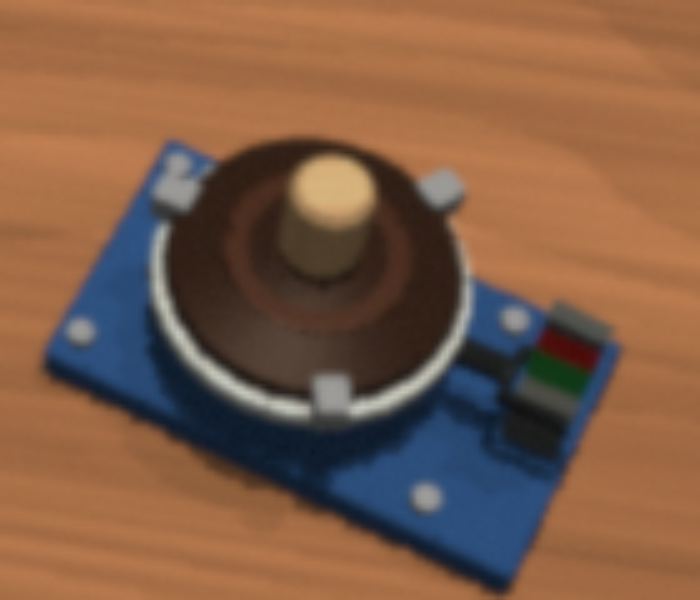

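The crop shows the pale knob's top at scene pixel (416,262). The striped plate stands to its right and the pointer is at the bottom. The axis is near (552,190), and the stand's +y points about 70° from world x. I'll close the fingers across that line.

>>> drive_tool(
  deltas="0.2 -0.265 0 -0.0333;0.2 -0.265 0 -0.0333;0.2 -0.265 0 -0.0333;0.2 -0.265 0 -0.0333;0.2 -0.265 0 -0.0333;0.2 -0.265 0 -0.0333;0.2 -0.265 0 -0.0333",
  gripper=0,
)

```text
t: 0.68
eef_pos: [415.1, 374.6, 231.5]
tcp_rot: [-3.141, 0.0, 1.949]
ft_force: [1.3, 1.0, 0.4]
opening: 1.0
grip_force: 0.0
```

>>> drive_tool(
  deltas="0.2 -0.265 0 -0.0333;0.2 -0.265 0 -0.0333;0.2 -0.265 0 -0.0333;0.2 -0.265 0 -0.0333;0.2 -0.265 0 -0.0333;0.2 -0.265 0 -0.0333;0.2 -0.265 0 -0.0333;0 0 0 0;0 0 0 0;0 0 0 0",
)

```text
t: 1.52
eef_pos: [554.1, 190.6, 231.3]
tcp_rot: [-3.141, 0.0, 1.223]
ft_force: [-0.4, 1.2, 0.4]
opening: 1.002
grip_force: 0.0
```

```bash
cat >> h.py <<'E'
from scipy.spatial.transform import Rotation as R
def wristT():
    s=env.state();T=np.eye(4);T[:3,:3]=R.from_euler("xyz",s["tcp_rot"]).as_matrix();T[:3,3]=s["eef_pos"]
    return s,T
E
python3 - <<'E'
from h import *
s,T=wristT();print(s["t"],s["eef_pos"],s["tcp_rot"],s["joints"],s["ft_force"])
im,d=env.read_camera("wrist");p=env.camera_params("wrist");K=np.array(p["mtx"]);W=T@np.array(p["mount"])
vs,us=np.nonzero(d>0);z=d[vs,us];w=(W@np.stack([(us-K[0,2])/K[0,0]*z,(vs-K[1,2])/K[1,1]*z,z,np.ones_like(z)]))[:3].T
hsv=cv2.cvtColor(im,cv2.COLOR_RGB2HSV).astype(int)[vs,us]
m=(np.hypot(w[:,0]-552,w[:,1]-190)<28)&(w[:,2]>112)&(w[:,2]<135)&(hsv[:,2]>110)
k=w[m];print(m.sum(),us[m].mean(),vs[m].mean(),k.min(0),k.max(0),np.median(k,0))
t=k[k[:,2]>np.median(k[:,2])-3];print(cv2.minEnclosingCircle(t[:,:2].astype(np.float32)))
cv2.imwrite("pics/w1.png",im[:,:,::-1])
E
```

```text
1.5167 [554.12855014 190.62715835 231.31729425] [-3.14081349e+00  3.31485027e-04  1.22303065e+00] [2.18574747e-01 4.35995442e-01 1.65719207e+00 1.59541409e-04
 1.04924052e+00 5.66261008e-01] [-0.38096251  1.15370488  0.39561129]
1314 313.1111111111111 253.64992389649925 [536.09856205 176.87370091 112.15870585] [564.89856172 205.85172334 124.15406957] [550.87438153 192.55121377 121.57724685]
((550.6754150390625, 191.07919311523438), 14.630166053771973)
```

View pics/w1.png

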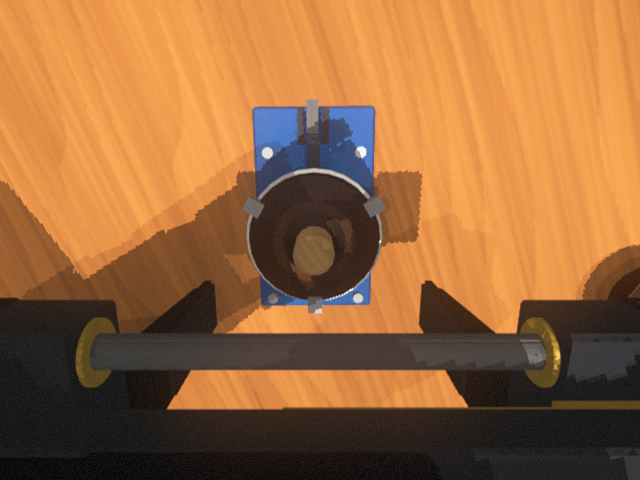

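The wrist view shows the pale knob centred at about (313,250), with the scale plate along image-up and the fingers closing left-right, clear of the plate. The axis is at about (551,191), so I shift x by −3 mm and descend to TCP z of about 105.

>>> drive_tool(
  deltas="-0.03 0 -0.15 0;0 0 -0.2 0;0 0 -0.2 0;0 0 -0.2 0;0 0 -0.2 0;0 0 -0.15 0;0 0 -0.1 0;0 0 -0.06 0;0 0 0 0;0 0 0 0",
)

```text
t: 2.4
eef_pos: [551.6, 190.9, 106.1]
tcp_rot: [3.141, -0.0, 1.223]
ft_force: [-0.8, -0.1, -0.5]
opening: 0.999
grip_force: 0.0
```

>>> drive_tool(
  deltas="0 0 0 0;0 0 0 0;0 0 0 0",
  gripper=0.5,
)

```text
t: 2.65
eef_pos: [551.8, 190.6, 106.4]
tcp_rot: [3.14, -0.001, 1.222]
ft_force: [0.1, -0.4, -0.2]
opening: 0.847
grip_force: 0.0
```

```bash
python3 - <<'E'
from h import *
s=env.state();print(s["t"],s["eef_pos"],s["ft_force"],s["opening"])
for n,b in(("scene",(230,340,350,490)),("wrist",(60,460,0,640))):
    im,d=env.read_camera(n);c=im[b[0]:b[1],b[2]:b[3],::-1]
    cv2.imwrite(f"pics/{n}2.png",cv2.resize(c,None,fx=5,fy=5) if n=="scene" else c)
E
```

```text
2.65 [551.7951396  190.56442739 106.38402607] [ 0.0915653  -0.36092316 -0.21684742] 0.8469791009276839
```

View pics/wrist2.png

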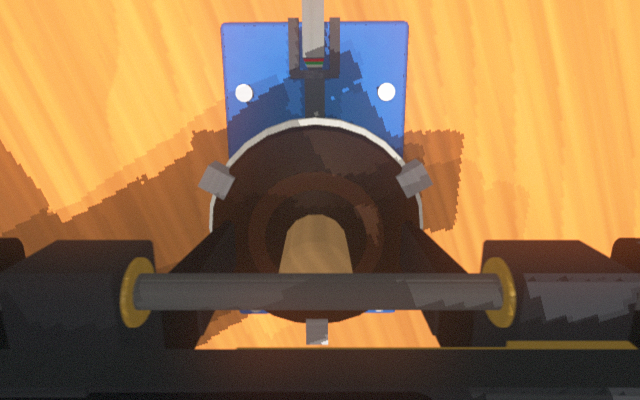

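View pics/scene2.png

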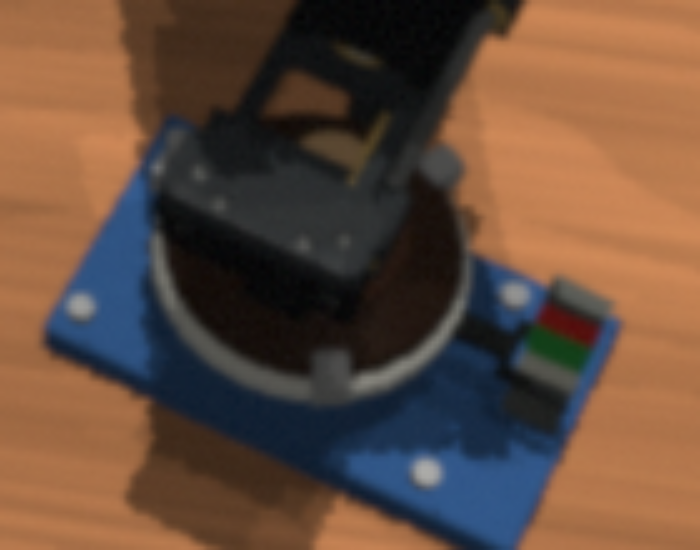

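The fingers straddle the knob, which is centred at about column 316 in the wrist crop. The scene crop shows the scale unobstructed at crop (555,340), with the pointer down. Closing now.

>>> drive_tool(
  deltas="0 0 0 0;0 0 0 0;0 0 0 0;0 0 0 0;0 0 0 0;0 0 0 0;0 0 0 0;0 0 0 0;0 0 0 0;0 0 0 0",
  gripper=1,
)

```text
t: 3.58
eef_pos: [550.9, 190.7, 105.6]
tcp_rot: [-3.14, 0.0, 1.222]
ft_force: [-4.6, 2.4, 2.9]
opening: 0.311
grip_force: 30.0
```

>>> drive_tool(
  deltas="0 0 0 0;0 0 0 0;0 0 0 0;0 0 0 0;0 0 0 0;0 0 0 0",
)

```text
t: 4.08
eef_pos: [550.9, 190.7, 105.6]
tcp_rot: [-3.14, 0.0, 1.222]
ft_force: [-4.8, 2.1, 3.1]
opening: 0.307
grip_force: 30.0
```

>>> drive_tool(
  deltas="0 0 0.01 0;0 0 0.01 0;0 0 0.015 0;0 0 0.015 0;0 0 0.015 0;0 0 0.015 0;0 0 0.01 0;0 0 0.01 0;0 0 0 0;0 0 0 0",
)

```text
t: 4.92
eef_pos: [550.9, 190.6, 115.0]
tcp_rot: [-3.14, 0.001, 1.222]
ft_force: [-3.1, 3.8, -8.6]
opening: 0.308
grip_force: 30.0
```

>>> drive_tool(
  deltas="0 0 0.015 0;0 0 0.015 0;0 0 0.015 0;0 0 0.015 0;0 0 0.01 0;0 0 0.01 0;0 0 0.01 0;0 0 0.01 0;0 0 0 0;0 0 0 0",
)

```text
t: 5.75
eef_pos: [550.9, 190.6, 124.8]
tcp_rot: [-3.14, 0.001, 1.222]
ft_force: [-2.9, 4.9, -10.6]
opening: 0.309
grip_force: 30.0
```

```bash
python3 - <<'E'
from h import *
s=env.state();print(s["t"],s["eef_pos"],s["ft_force"],s["opening"])
im,d=env.read_camera("scene");c=im[230:340,350:490,::-1]
cv2.imwrite("pics/scene3.png",cv2.resize(c,None,fx=5,fy=5))
E
```

```text
5.75 [550.87545698 190.61048723 124.75961226] [ -2.90140022   4.88832839 -10.63000102] 0.30916311706518956
```

View pics/scene3.png

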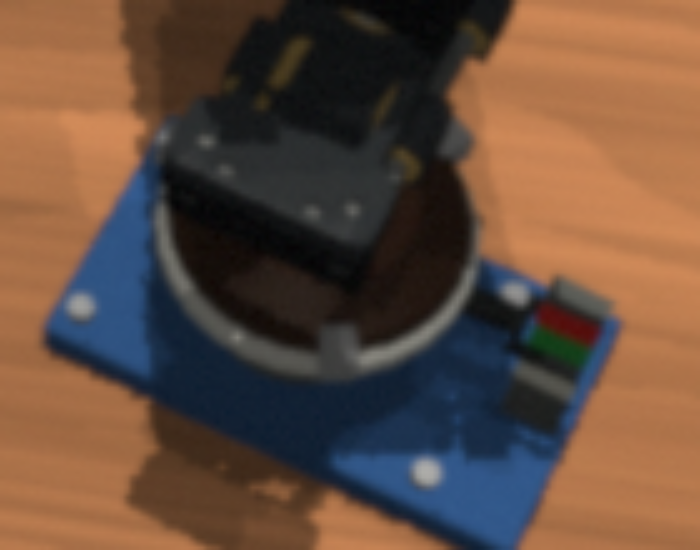

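The pointer's black bar has climbed from the bottom of the white band (crop y≈390) to the green band (crop y≈355). Rise is 19 mm and force about 10.6 N, so the pull is mid-green with no slip. Holding.

>>> drive_tool(
  deltas="0 0 0 0;0 0 0 0;0 0 0 0;0 0 0 0;0 0 0 0;0 0 0 0;0 0 0 0;0 0 0 0;0 0 0 0;0 0 0 0",
)

```text
t: 6.63
eef_pos: [550.9, 190.6, 124.7]
tcp_rot: [-3.14, 0.001, 1.222]
ft_force: [-3.2, 4.0, -10.9]
opening: 0.31
grip_force: 30.0
```

>>> drive_tool(
  deltas="0 0 0 0;0 0 0 0;0 0 0 0;0 0 0 0;0 0 0 0;0 0 0 0;0 0 0 0;0 0 0 0;0 0 0 0;0 0 0 0",
)

```text
t: 7.47
eef_pos: [550.9, 190.6, 124.7]
tcp_rot: [-3.14, 0.001, 1.222]
ft_force: [-2.5, 4.4, -10.8]
opening: 0.309
grip_force: 30.0
```

>>> drive_tool(
  deltas="0 0 0 0;0 0 0 0;0 0 0 0;0 0 0 0;0 0 0 0;0 0 0 0",
)

```text
t: 7.97
eef_pos: [550.9, 190.6, 124.7]
tcp_rot: [-3.14, 0.001, 1.222]
ft_force: [-2.8, 4.7, -10.2]
opening: 0.308
grip_force: 30.0
```

>>> drive_tool(
  deltas="0 0 -0.01 0;0 0 -0.015 0;0 0 -0.015 0;0 0 -0.015 0;0 0 -0.015 0;0 0 -0.015 0;0 0 -0.015 0;0 0 -0.015 0;0 0 -0.015 0;0 0 -0.01 0",
)

```text
t: 8.8
eef_pos: [550.9, 190.6, 110.9]
tcp_rot: [-3.14, 0.001, 1.222]
ft_force: [-3.6, 3.4, -7.0]
opening: 0.308
grip_force: 30.0
```

>>> drive_tool(
  deltas="0 0 -0.01 0;0 0 -0.01 0;0 0 -0.01 0;0 0 -0.01 0;0 0 -0.01 0;0 0 -0.005 0;0 0 0 0;0 0 0 0;0 0 0 0",
)

```text
t: 9.55
eef_pos: [550.9, 190.6, 105.7]
tcp_rot: [-3.14, 0.001, 1.222]
ft_force: [-4.1, 4.8, -5.8]
opening: 0.307
grip_force: 30.0
```

>>> drive_tool(
  deltas="0 0 -0.005 0;0 0 -0.005 0;0 0 0 0;0 0 0 0;0 0 0 0",
)

```text
t: 9.97
eef_pos: [551.0, 190.6, 105.6]
tcp_rot: [-3.141, 0.0, 1.222]
ft_force: [-7.3, 4.0, 5.5]
opening: 0.308
grip_force: 30.0
```

The plate is on its stop: the force changed sign while z stayed at 105.6, the height at which I gripped. Releasing, then retreating straight up.

>>> drive_tool(
  deltas="0 0 0 0;0 0 0 0;0 0 0 0;0 0 0 0;0 0 0 0;0 0 0 0;0 0 0 0;0 0 0 0;0 0 0 0;0 0 0 0",
  gripper=0,
)

```text
t: 10.8
eef_pos: [551.6, 190.5, 105.2]
tcp_rot: [3.141, 0.0, 1.222]
ft_force: [0.6, 0.8, -0.5]
opening: 0.955
grip_force: 0.0
```

>>> drive_tool(
  deltas="0 0 0.1 0;0 0 0.2 0;0 0 0.2 0;0 0 0.2 0;0 0 0.2 0;0 0 0.2 0;0 0 0.1 0;0 0 0 0;0 0 0 0;0 0 0 0",
)

```text
t: 11.63
eef_pos: [551.1, 190.4, 224.1]
tcp_rot: [-3.14, 0.001, 1.222]
ft_force: [0.2, -0.2, -0.4]
opening: 1.002
grip_force: 0.0
```

```bash
python3 - <<'E'
from h import *
s=env.state();print(s["t"],s["eef_pos"],s["ft_force"],s["opening"])
im,d=env.read_camera("scene");c=im[225:345,350:490,::-1]
cv2.imwrite("pics/scene4.png",cv2.resize(c,None,fx=5,fy=5))
E
```

```text
11.6333 [551.08089198 190.36806069 224.14004231] [ 0.1671629  -0.23723308 -0.39498564] 1.0020532640190396
```

View pics/scene4.png

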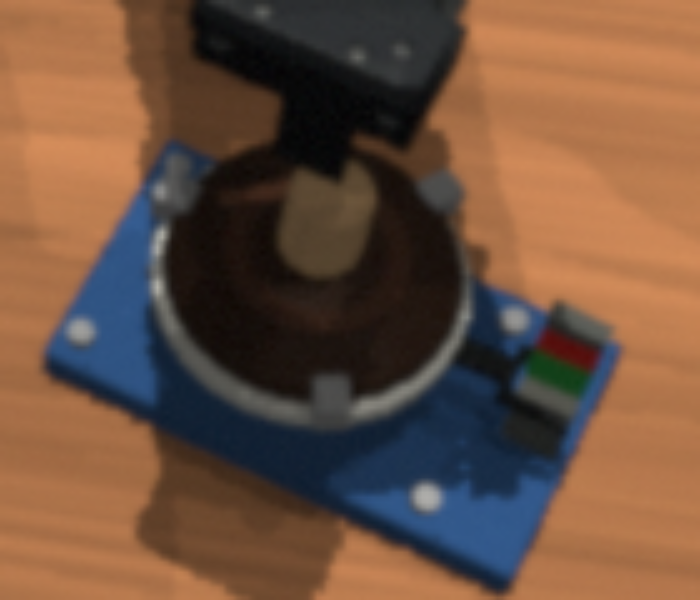

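The knob is seated at crop (325,220) as at the start, the pointer is back down at (545,400), and the gripper is clear.

```bash
python3 -c "
from cell import env
print(env.job_done())"
```

```text
the job is handed in; nothing more can be done
None
```

The pale knob held firm: I pulled it up about 19 mm (mid-green, about 10.6 N) and held for just over 2 s. I then lowered it until the pointer was fully down, released it and handed the job in at about 12 s, leaving the black knob alone.

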